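# Push the battery pack home in the charging bay

## Task

Push the black battery pack across the bench into the corner of the charging bay, until its long side lies flat against the dark steel fence and its end is fully home against the brass contacts on the blue charger. Slide it along the bench only: do not pick it up or tip it, and leave the power adapter, the solder spool and the tape roll where they are. Finish with the hand clear of everything.

Things in the scene. Friction and masses are not known exactly. Their poses are not given: they have to be found in the camera images.
- battery_pack: black battery pack lying flat on the bench, a plain box 100 x 60 x 35 mm with a yellow patch, 0.4 to 0.85 kg, free to slide. Origin at the centre of its underside; x runs along its 100 mm length, y across its 60 mm width, z up. Either end may face the contacts.
- charger: L-shaped charging bay fixed to the bench: dark steel fence, and a blue charger at its right end as the robot sees it. Origin on the bench at the inner corner, z up. Fence: its flat face is the plane x = 0, y = 0 to 190 mm, 30 mm high, 38 mm deep behind (x > 0). Charger: its face with brass contacts is the plane y = 0, x = -74 to 38 mm, 42 mm high, 55 mm deep behind (y < 0).
- home (a point): point on the bench under the centre of the pack when it is fully home, with its length along the fence: x = -30, y = 50 mm in the charger's frame. The bay is open towards the robot (charger -x) and to its left (charger +y). Axes as the charger's.
- power_brick: black laptop power adapter without yellow patch, 105 x 50 x 30 mm, loose bystander; origin at the centre of its underside, x along its length. Leave alone.
- solder_spool: white and green spool of solder, 54 mm across, 30 mm high, loose bystander; origin at the centre of its underside. Leave alone.
- tape_roll: roll of black tape, 55 mm across, 19 mm high, loose bystander; origin about at the centre of its underside. Leave alone.
Things that resemble listed ones, but are neither listed nor needed, are in the scene too. What is shaped like the battery_pack but green, orange or purple is not meant.

How it is judged:
By the outcome, as a careful person would: the job done as asked, in the order asked, and still so for the second after the job is handed in, with the robot touching nothing.
It also fails if it takes over 51 s, if anything falls off the work surface, if the arm or the gripper's body presses on something with over 40 N, if the wrist force passes 120 N, or if a joint passes its speed limit or range.

## Robot

A 7-joint arm with a two-finger parallel gripper is mounted at the origin on a cart in front of the work surface, level with it; the furniture and walls round the work are solid. World frame = base frame: x ahead of the robot, y to its left, z up, the work surface at z = 0. Lengths are in mm, angles in rad, forces in N, time in s.
With the tool pointing down it reaches from about 425 to 950 mm from the base axis. Payload 4.7 kg.
Tool frame: the origin (TCP) lies at the very end of the fingers, on their centre line; the grasp point (between the pads) lies 19 mm behind it; z points along the fingers, y is the line along which they close (so a half turn about z gives the same grasp; the last joint's range is limited). The gripper opens to 87 mm and grips with 3 to 60 N. Pads are 19 mm wide; open, the fingers measure 117 mm over their backs; the gripper's body (75 mm by 190 mm) begins 51 mm behind the grasp point.
Start: joints at [-1.296, 0.469, -0.049, 1.532, 0.024, 1.141, -0.082], TCP at [201.884, 644.121, 222.573] pointing down, gripper open.
Joint ranges: [-2.59, 2.59], [-0.33, 1.99], [-1.39, 1.29], [0.1, 2.45], [-1.04, 4.18], [0.21, 1.99], [-2.66, 2.66]. Speed limits (rad/s): [2.57, 2.57, 3.14, 3.14, 3.14, 3.14, 3.14].

## Interface

Orientations are given as a 3x3 rotation matrix whose columns are the frame's x, y, z axes.
In Python, from rig import robot gives the robot as it stands.
- The arm moves only by the tool step_arm, never from a script. Its argument "increments" is a list of rows, each a list of 7 numbers: the gripper command: -1 is fully open, 1 is shut, values between are in proportion, then the shift along the tool's x, y, z in mm, then the turn, a rotation vector about the tool's x, y, z in degrees. A call has 1 to 10 rows; each row is the pose to reach, as a shift and turn from the pose commanded when the call began, along the tool's axes at that moment; what a row does not reach only later rows make up. A row lasts 1/10 s, in which the tool goes at most 50 mm and 8.59 degrees, less where a joint would pass 70% of its speed; a pose out of reach is approached as far as the arm can. A call with a gripper value outside its range is refused whole. The fingers move at their own pace and stop on an object; "force" is the grip in N (left out, the last holds). Time passes only in rows, so rows that repeat a pose let the fingers close. It gives the time, the measured TCP pose, the force, the opening and the grip force at its end, in the units of the state.
- robot.state(): the state, without advancing time (a new reading comes with each control period).
- robot.get_image(name): name is "scene" or "top"; returns a dict with "frame" (384x512x3 uint8, red, green, blue), "fx", "fy", "cx", "cy" (pixels), "dist" ([k1, k2, p1, p2, k3] as OpenCV has them; the pictures are not rectified), "pose" (4x4, takes a point from camera to world coordinates). Camera axes: x right, y down, z forward; pixel columns grow to the right and rows downward; lengths in mm; the calibration is good to about 2 mm. A picture is of the moment at which its call begins. There is no depth.
- robot.close_job(): hands the job in; it is judged then, once.
Trained networks look in a picture, given as the dict that the camera call returned (one of the last four; its "shot" number tells which), for a name from the list of things; names that differ only in an ending like _2 or _b are one class to them, and where a whole thing is asked for, a point or a joint stands for the part that bears it (a point fixed in the world has none). Each returns a list of dicts, best first, with "conf" (0 to 1); they miss things now and then, are a little off and sometimes report something else, mostly with a low value. They report only what shows in the picture. A call takes as long as a camera call. They do not tell look-alikes from the thing itself.
- robot.recognise(picture, label): "bbox" ([left, top, width, height] in pixels, round what is visible of it).
- robot.masks_of(picture, label): "pixels" (384x512 bool, what is visible of it) and "bbox" ([left, top, width, height] in pixels, round what is visible of it).
- robot.pinpoint(picture, label): "pixel" ([column, row] in pixels: a listed point, or the origin of a listed thing).
The state is a dict: "time": time; "qpos": joint angles; "joint_velocities": joint speeds; "joint_torque": joint torques, N m; "tool_pos": TCP position; "eef_rot": TCP orientation; "force": force on the tool from outside, world axes, zero at the start; "moment": the same for the moment, N m; "grip_width": finger opening in mm; "finger_force": force on a finger pad.
Only numpy, scipy, OpenCV 4.12 (cv2) and the standard library are available. Lean on these libraries where they do the work, as an engineer would, in place of code of your own. Each camera call takes 0.05 s, during which the arm holds its last target. There are 200 camera calls.

## Working session

There is one attempt and no reset: what is moved stays moved. The work goes in short steps, Python scripts to look and compute and a tool call to move; the robot and the scene stay as the last step left them, time stands still between calls to the robot, and variables do not carry over. Pictures are saved under pics/ and viewed, at most 10 in all, crops included, and the job is handed in when it is done.

Besides the shell and the picture viewer there is one more tool, called after "Call:" by a JSON object that holds its "fn" and its "kwargs", one argument or row to a line. step_arm: Moves the arm, as the interface text tells. Its arguments: {"type":"object","properties":{"increments":{"type":"array","items":{"type":"array","items":{"type":"number"}}},"force":{"type":"number"}},"required":["increments"]}

```bash
mkdir -p pics; cat > h.py <<'E'
import numpy as np, cv2
from rig import robot
def ray(im,px):
    K=np.array([[im["fx"],0,im["cx"]],[0,im["fy"],im["cy"]],[0,0,1.]])
    p=cv2.undistortPoints(np.array(px,float).reshape(-1,1,2),K,np.array(im["dist"],float)).reshape(-1,2)
    T=np.array(im["pose"]); d=np.c_[p,np.ones(len(p))]@T[:3,:3].T
    return T[:3,3],d
def onz(im,px,z=0):
    o,d=ray(im,px); return o+d*((z-o[2])/d[:,2])[:,None]
def proj(im,P):
    T=np.linalg.inv(np.array(im["pose"])); K=np.array([[im["fx"],0,im["cx"]],[0,im["fy"],im["cy"]],[0,0,1.]])
    r,_=cv2.Rodrigues(T[:3,:3]); return cv2.projectPoints(np.array(P,float),r,T[:3,3],K,np.array(im["dist"],float))[0].reshape(-1,2)
def save(im,n): cv2.imwrite("pics/"+n,im["frame"][:,:,::-1])
E
python3 - <<'E'
from h import *
s=robot.state(); print(s["time"],s["tool_pos"],s["eef_rot"])
for c in ("top","scene"):
    im=robot.get_image(c); save(im,c+"1.png"); print(c,np.array(im["pose"])[:3,3])
    for l in ("battery_pack","charger","home","power_brick","solder_spool","tape_roll"):
        for r in robot.pinpoint(im,l)[:3]: print(l,round(r["conf"],2),np.round(r["pixel"]),np.round(onz(im,[r["pixel"]])[0]))
E
```

```text
0.0 [201.7335522  643.50950227 221.50474112] [[-9.54210243e-01  2.99136298e-01 -5.37063169e-04]
 [ 2.99136776e-01  9.54208390e-01 -1.88107479e-03]
 [-5.02275666e-05 -1.95559618e-03 -9.99998087e-01]]
top [ 341.29582554   84.82475495 1030.77181148]
battery_pack 0.78 [124. 204.] [512. 409.   0.]
battery_pack 0.71 [210. 234.] [430. 183.   0.]
battery_pack 0.7 [234. 171.] [596. 119.   0.]
charger 0.79 [293. 151.] [648. -41.   0.]
power_brick 0.72 [310. 228.] [440. -78.   0.]
solder_spool 0.75 [342. 191.] [ 535. -169.    0.]
solder_spool 0.64 [314. 227.] [442. -88.   0.]
solder_spool 0.56 [293. 150.] [653. -43.   0.]
tape_roll 0.55 [165. 172.] [597. 303.   0.]
scene [-585.11686472 -743.38933656  671.59773738]
battery_pack 0.95 [212. 207.] [421. 182.   0.]
battery_pack 0.69 [183. 182.] [514. 398.   0.]
battery_pack 0.62 [262. 187.] [633. 140.   0.]
charger 0.83 [312. 198.] [651. -51.   0.]
home 0.86 [293. 195.] [632.  13.   0.]
home 0.56 [262. 186.] [637. 140.   0.]
power_brick 0.88 [284. 227.] [433. -81.   0.]
solder_spool 0.81 [329. 221.] [ 536. -173.    0.]
tape_roll 0.43 [216. 181.] [586. 304.   0.]
```

```bash
python3 - <<'E'
import cv2
a=cv2.imread("pics/top1.png");b=cv2.imread("pics/scene1.png")
cv2.imwrite("pics/t.png",cv2.resize(a[90:290,70:390],None,fx=2.5,fy=2.5,interpolation=2))
cv2.imwrite("pics/s.png",cv2.resize(b[130:280,140:380],None,fx=3.3,fy=3.3,interpolation=2))
E
```

```text
(no output)
```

View pics/t.png

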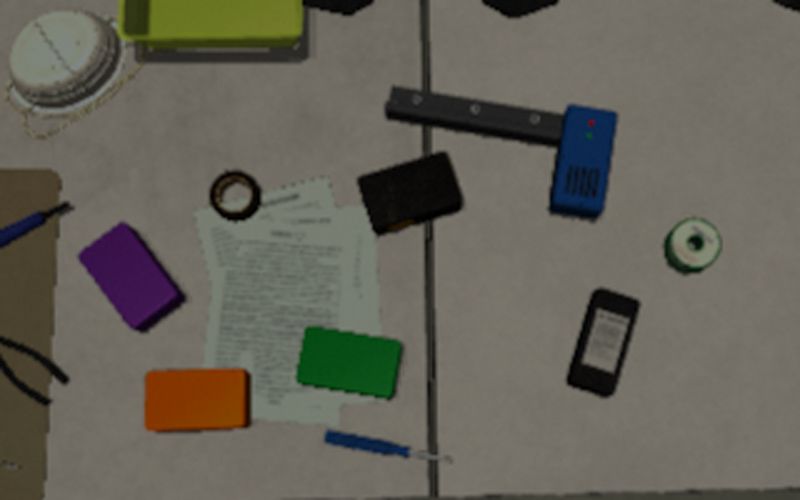

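View pics/s.png

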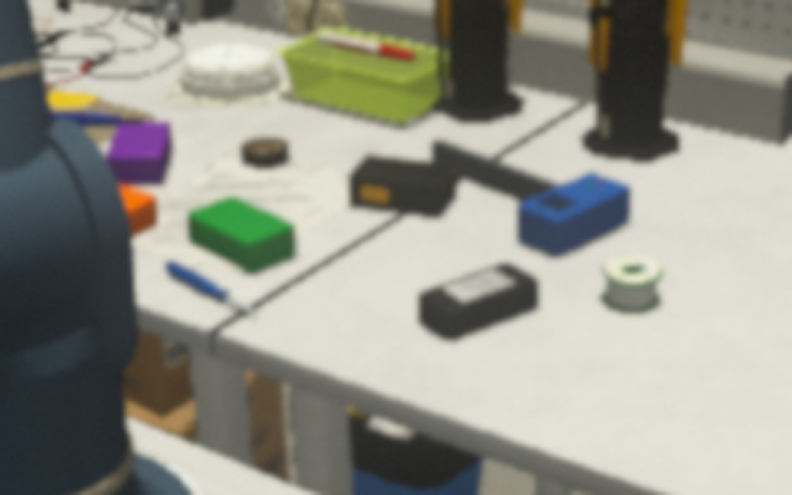

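The top crop shows the black pack at crop (410,192), turned about 25° relative to the fence, which runs (390,102)–(560,130). The blue charger is at (585,160). The pack's yellow patch is on its near side, and the path to the bay is clear. Next I'll fit the box silhouettes in both views.

```bash
cat > fit.py <<'E'
from h import *
from scipy.optimize import minimize
def box(x0,x1,y0,y1,h): return np.array([[x,y,z] for x in(x0,x1) for y in(y0,y1) for z in(0,h)],float)
SH={"battery_pack":[box(-50,50,-30,30,35)],"charger":[box(0,38,0,190,30),box(-74,38,-55,0,42)]}
def place(b,p):
    c,s=np.cos(p[2]),np.sin(p[2]); return b@np.array([[c,s,0],[-s,c,0],[0,0,1]])+[p[0],p[1],0]
def sil(im,l,p,S=4):
    m=np.zeros((384*S,512*S),np.uint8)
    for b in SH[l]:
        q=proj(im,place(b,p)); cv2.fillConvexPoly(m,cv2.convexHull(np.round((q+.5)*S-.5).astype(np.int32)),255)
    return cv2.resize(m,(512,384),interpolation=cv2.INTER_AREA)/255.
def fit(obs,l,p0):
    def cost(p): return sum(np.abs(sil(im,l,p)-mk).sum()/mk.sum() for im,mk in obs)
    sim=np.array(p0)+np.array([[0,0,0],[15,0,0],[0,15,0],[0,0,.2]])
    best=minimize(cost,p0,method="Nelder-Mead",options=dict(initial_simplex=sim,xatol=.05,fatol=1e-5))
    r=minimize(cost,best.x,method="Nelder-Mead",options=dict(initial_simplex=best.x+np.array([[0,0,0],[4,0,0],[0,4,0],[0,0,.05]])))
    return r.x,r.fun
def mask(im,l,xyz):
    c=proj(im,[xyz])[0]; ms=robot.masks_of(im,l)
    cen=[np.argwhere(m["pixels"]).mean(0)[::-1] for m in ms]
    d=[np.hypot(*(k-c)) for k in cen]; i=int(np.argmin(d)); print(l,"conf",ms[i]["conf"],"d",d[i],"n",ms[i]["pixels"].sum()); return ms[i]["pixels"].astype(float)
def rel(pk,ch):
    c,s=np.cos(ch[2]),np.sin(ch[2]); d=np.array(pk[:2])-ch[:2]
    return c*d[0]+s*d[1],-s*d[0]+c*d[1],np.degrees(pk[2]-ch[2])
E
python3 - <<'E'
from fit import *
ims=[robot.get_image("top"),robot.get_image("scene")]
R={}
for l,xyz,p0 in (("battery_pack",[600,130,17],[600,130,np.radians(70+180)-np.pi]),("charger",[665,-10,17],[648,-43,-.1])):
    mk=[mask(i,l,xyz) for i in ims]
    for w in ([0,1],[0],[1]):
        r=fit([(ims[k],mk[k]) for k in w],l,p0); print(l,w,np.round(r[0],3),np.degrees(r[0][2]),round(r[1],3))
        if w==[0,1]: R[l]=r[0]
    if l=="charger": print(rel(R["battery_pack"],R[l]))
    for k,i in enumerate(ims):
        f=i["frame"].copy(); 
for i,n in zip(ims,"ab"):
    f=cv2.resize(np.clip(i["frame"].astype(int)*(2 if n=="a" else 1),0,255).astype(np.uint8),None,fx=4,fy=4)
    for l in R:
        for b in SH[l]:
            q=(proj(i,place(b,R[l]))+.5)*4
            for u in range(8):
                for v in (1,2,4):
                    if not u&v: cv2.line(f,tuple(np.int32(q[u])),tuple(np.int32(q[u|v])),(255,0,0),1)
    c=np.int32(proj(i,[[630,60,0]])[0]*4); f=f[max(c[1]-220,0):c[1]+220,c[0]-390:c[0]+390]
    cv2.imwrite(f"pics/ov_{n}.png",f[:,:,::-1])
E
python3 -c "
import cv2,numpy as np
a=cv2.imread('pics/ov_a.png');b=cv2.imread('pics/ov_b.png');print(a.shape,b.shape)
cv2.imwrite('pics/ov.png',np.vstack([a[80:380],b[80:380]]))"
```

```text
battery_pack conf 0.79 d 4.9282423290374195 n 938
battery_pack conf 0.65 d 76.56408767162478 n 98
battery_pack [0, 1] [616.994 141.343   0.626] 35.857385792100295 5.697
battery_pack [0] [604.325 118.588   1.847] 105.82457811518036 0.062
battery_pack [1] [6.36761e+02 1.47706e+02 6.21000e-01] 35.601694866983365 4.838
charger conf 0.82 d 1.4372773183072762 n 1971
charger conf 0.59 d 1.0513358075609662 n 899
charger [0, 1] [ 6.54759e+02 -4.10200e+01 -1.96000e-01] -11.208066724155902 0.463
charger [0] [ 6.5395e+02 -4.2292e+01 -1.7300e-01] -9.91548505022513 0.162
charger [1] [ 6.62359e+02 -3.66350e+01 -2.00000e-01] -11.459452169227289 0.28
(np.float64(-72.49123485038763), np.float64(171.54526391714893), np.float64(47.065452516256194))
(440, 780, 3) (440, 780, 3)
```

View pics/ov.png

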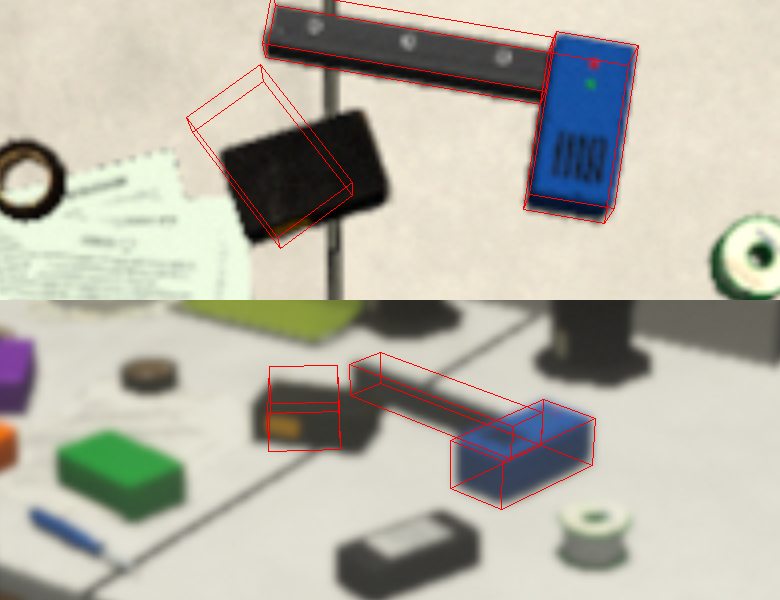

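The top-only fits match the picture: pack at (604,119) with yaw 106°, charger at (654,-42) with yaw -9.9°. That puts home at about (633,12), which agrees with the network's (632,13). The scene mask for the pack was of the wrong thing, so I ignore it. Now I move behind the pack's near long side with the fingers half open, as a two-point pusher.

Call:
{"fn": "step_arm", "kwargs": {
  "increments": [
    [-0.1,-45,-38,0,0,0,-4],
    [-0.1,-90,-76,0,0,0,-8],
    [-0.1,-135,-114,0,0,0,-12],
    [-0.1,-180,-152,0,0,0,-16],
    [-0.1,-225,-190,0,0,0,-20],
    [-0.1,-270,-228,0,0,0,-24],
    [-0.1,-315,-266,30,0,0,-28],
    [-0.1,-360,-304,60,0,0,-33],
    [-0.1,-360,-304,60,0,0,-33],
    [-0.1,-360,-304,60,0,0,-33]
  ],
  "force": 20
}}

```text
time: 2.0
tool_pos: [455.9, 242.3, 161.7]
eef_rot: [[-0.964, -0.265, -0.0], [-0.265, 0.964, -0.002], [0.0, -0.001, -1.0]]
force: [-0.1, -0.3, -0.8]
grip_width: 48.0
finger_force: 0.0
```

Call:
{"fn": "step_arm", "kwargs": {
  "increments": [
    [-0.1,-15,-45,10,0,0,0],
    [-0.1,-30,-90,20,0,0,0],
    [-0.1,-45,-130,30,0,0,0],
    [-0.1,-49,-158,50,0,0,0],
    [-0.1,-49,-158,80,0,0,0],
    [-0.1,-49,-158,115,0,0,0],
    [-0.1,-49,-158,140,0,0,0],
    [-0.1,-49,-158,150,0,0,0],
    [-0.1,-49,-158,150,0,0,0]
  ]
}}

```text
time: 2.9
tool_pos: [543.4, 107.2, 11.5]
eef_rot: [[-0.963, -0.269, -0.002], [-0.269, 0.963, -0.001], [0.002, 0.0, -1.0]]
force: [-0.8, -0.3, 1.4]
grip_width: 47.6
finger_force: 0.0
```

Call:
{"fn": "step_arm", "kwargs": {
  "increments": [
    [-0.1,-7,0,0,0,0,0],
    [-0.1,-14,0,0,0,0,0],
    [-0.1,-18,0,0,0,0,0],
    [-0.1,-22,-1,0,0,0,0],
    [-0.1,-26,-1,0,0,0,2],
    [-0.1,-30,-2,0,0,0,4],
    [-0.1,-34,-2,0,0,0,6],
    [-0.1,-38,-3,0,0,0,9],
    [-0.1,-42,-3,0,0,0,12],
    [-0.1,-46,-4,0,0,0,15]
  ]
}}

```text
time: 3.9
tool_pos: [589.5, 116.7, 12.4]
eef_rot: [[-1.0, -0.008, -0.001], [-0.008, 1.0, 0.001], [0.001, 0.001, -1.0]]
force: [-3.7, 3.0, 0.2]
grip_width: 47.8
finger_force: 1.5
```

```bash
cat > look.py <<'E'
from fit import *
import sys
im=robot.get_image("top"); p0=[float(v) for v in sys.argv[1:4]]; CH=np.array([653.95,-42.3,-.173])
s=robot.state(); mk=mask(im,"battery_pack",[p0[0],p0[1],20])
r=fit([(im,mk)],"battery_pack",[p0[0],p0[1],np.radians(p0[2])])
print("pack",np.round(r[0],2),r[1],"rel",np.round(rel(r[0],CH),1))
R=s["eef_rot"]; print("tcp rel",np.round(rel([*s["tool_pos"][:2],np.arctan2(R[1][1],R[0][1])],CH),1),s["tool_pos"],s["time"],s["force"])
f=np.clip(im["frame"].astype(int)*2,0,255).astype(np.uint8)[120:230,180:360]
cv2.imwrite("pics/"+sys.argv[4],cv2.resize(f,None,fx=4,fy=4,interpolation=2)[:,:,::-1])
E
python3 look.py 625 119 91 p1.png
```

```text
battery_pack conf 0.61 d 81.22527545403915 n 494
pack [622.88 119.86   1.8 ] 2.990600936730968 rel [-58.5 154.4 113.2]
tcp rel [-89.8 145.5 100.3] [590.54464794 116.52211083  12.41672843] 3.95 [-1.68932114  1.44584969 -0.73869974]
```

View pics/p1.png

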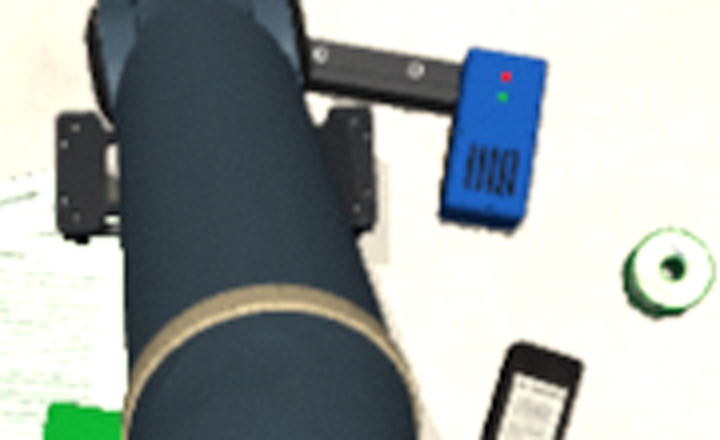

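In the top view the arm hides the pack. The fingers bear on it with a light force, so I finish the aligning push a few mm short of the fence, then retreat and rise.

Call:
{"fn": "step_arm", "kwargs": {
  "increments": [
    [-0.1,-3,0,0,0,0,2],
    [-0.1,-6,0,0,0,0,4],
    [-0.1,-10,1,0,0,0,6],
    [-0.1,-13,1,0,0,0,8],
    [-0.1,-16,1,0,0,0,10],
    [-0.1,-17,1,0,0,0,10.3],
    [-0.1,-17,1,0,0,0,10.3],
    [-0.1,0,-1,0,0,0,10.3],
    [-0.1,20,-4,0,0,0,10.3],
    [-0.1,20,-4,-40,0,0,10.3]
  ]
}}

```text
time: 5.0
tool_pos: [564.5, 109.5, 48.7]
eef_rot: [[-0.985, 0.169, -0.01], [0.169, 0.986, -0.004], [0.009, -0.005, -1.0]]
force: [-0.2, -0.0, -0.6]
grip_width: 47.8
finger_force: 0.0
```

Call:
{"fn": "step_arm", "kwargs": {
  "increments": [
    [-0.5,0,30,-40,0,0,8],
    [-0.5,0,60,-70,0,0,16],
    [-0.5,0,90,-80,0,0,24],
    [-0.5,0,120,-80,0,0,32],
    [-0.5,0,150,-80,0,0,40],
    [0.4,0,180,-80,0,0,48],
    [0.4,0,180,-80,0,0,56],
    [0.4,0,180,-80,0,0,64],
    [0.4,0,180,-80,0,0,72],
    [0.4,0,180,-80,0,0,80]
  ]
}}

```text
time: 6.0
tool_pos: [601.8, 288.6, 133.3]
eef_rot: [[0.001, 1.0, 0.004], [1.0, -0.001, 0.0], [0.0, 0.004, -1.0]]
force: [0.2, -0.6, 0.0]
grip_width: 33.3
finger_force: 0.0
```

```bash
python3 look.py 645 113 80 p2.png
```

```text
battery_pack conf 0.73 d 2.8284333593351354 n 994
pack [646.86 104.8    1.39] 0.04581212766796859 rel [-32.3 143.7  89.7]
tcp rel [-108.4  317.1    9.6] [601.74611565 288.70354211 133.19317351] 6.05 [-0.16034215 -0.42709166 -0.21290547]
```

View pics/p2.png

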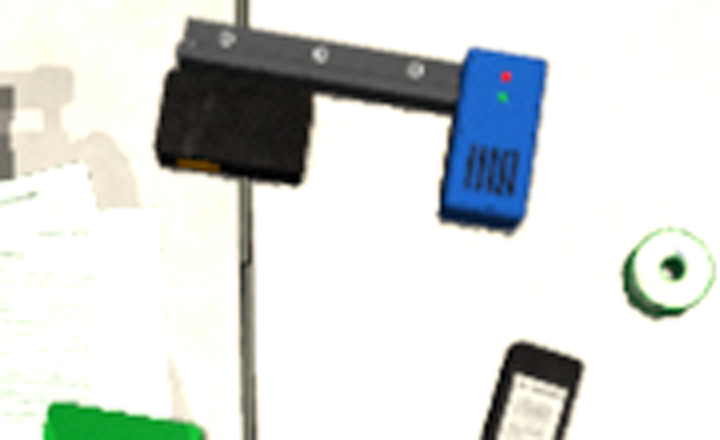

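The pack at about (235,125) in the crop is parallel to the fence with a gap of about 2 mm. Next I push its left end.

Call:
{"fn": "step_arm", "kwargs": {
  "increments": [
    [0.4,-35,20,0,0,0,4],
    [0.4,-70,40,0,0,0,8],
    [0.4,-100,57,10,0,0,9.6],
    [0.4,-111,57,40,0,0,9.6],
    [0.4,-111,57,80,0,0,9.6],
    [0.4,-111,57,105,0,0,9.6],
    [0.4,-111,57,121,0,0,9.6],
    [0.4,-111,57,121,0,0,9.6]
  ]
}}

```text
time: 6.9
tool_pos: [656.6, 177.9, 9.6]
eef_rot: [[0.16, 0.987, -0.003], [0.987, -0.16, -0.001], [-0.002, -0.002, -1.0]]
force: [-0.6, -0.8, -0.8]
grip_width: 26.4
finger_force: 0.0
```

```bash
python3 - <<'E'
from fit import *
s=robot.state();R=s["eef_rot"]
print(np.round(rel([*s["tool_pos"][:2],np.arctan2(R[1][1],R[0][1])],[653.95,-42.3,-.173]),1),s["tool_pos"],s["grip_width"])
E
```

```text
[-35.3 217.4   0.7] [656.57529399 177.89098957   9.57958644] 26.377558184354623
```

Call:
{"fn": "step_arm", "kwargs": {
  "increments": [
    [0.4,-7,0,0,0,0,0.5],
    [0.4,-14,0,0,0,0,0.5],
    [0.4,-20,0,0,0,0,0.5],
    [0.4,-26,0,0,0,0,0.5],
    [0.4,-32,0,0,0,0,0.5],
    [0.4,-38,0,0,0,0,0.5],
    [0.4,-44,0,0,0,0,0.5],
    [0.4,-50,0,0,0,0,0.5],
    [0.4,-56,0,0,0,0,0.5],
    [0.4,-62,0,0,0,0,0.5]
  ]
}}

```text
time: 7.9
tool_pos: [648.9, 119.2, 13.4]
eef_rot: [[0.169, 0.986, 0.004], [0.986, -0.169, 0.004], [0.004, 0.003, -1.0]]
force: [1.5, 5.4, 3.7]
grip_width: 25.8
finger_force: 2.9
```

Call:
{"fn": "step_arm", "kwargs": {
  "increments": [
    [0.4,-6,0,0,0,0,0],
    [0.4,-12,0,0,0,0,0],
    [0.4,-18,0,0,0,0,0],
    [0.4,-24,0,0,0,0,0],
    [0.4,-29,0,0,0,0,0],
    [0.4,-33,0,0,0,0,0],
    [0.4,-36,0,0,0,0,0],
    [0.4,-36,0,0,0,0,0]
  ]
}}

```text
time: 8.7
tool_pos: [642.6, 82.7, 13.2]
eef_rot: [[0.17, 0.985, 0.003], [0.985, -0.17, 0.002], [0.003, 0.003, -1.0]]
force: [1.6, 4.6, 3.7]
grip_width: 25.9
finger_force: 2.3
```

```bash
python3 - <<'E'
from fit import *
s=robot.state();R=s["eef_rot"]
print(np.round(rel([*s["tool_pos"][:2],np.arctan2(R[1][1],R[0][1])],[653.95,-42.3,-.173]),1),s["tool_pos"],s["force"])
im=robot.get_image("scene");f=im["frame"][140:240,230:370]
cv2.imwrite("pics/p3.png",cv2.resize(f,None,fx=5,fy=5,interpolation=2)[:,:,::-1])
E
```

```text
[-3.270e+01  1.212e+02  1.000e-01] [642.6494067   82.72324697  13.18514685] [1.57551269 4.60364298 3.70485379]
```

View pics/p3.png

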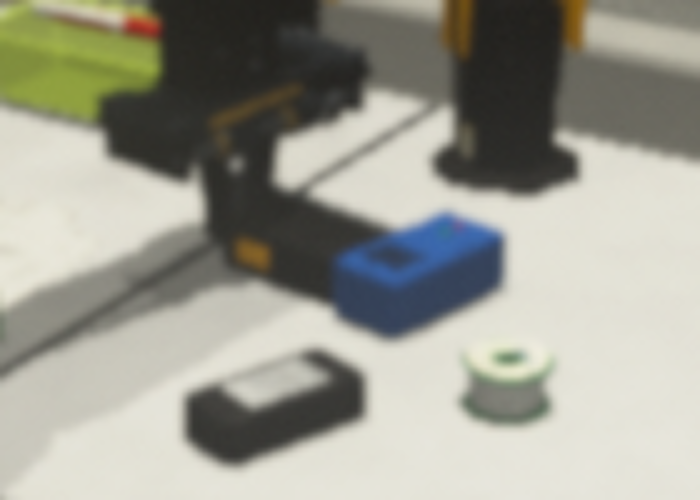

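The pack at (300,250) in the crop is sliding upright towards the charger, with about 12 mm left. I push on slowly and watch the force.

Call:
{"fn": "step_arm", "kwargs": {
  "increments": [
    [0.4,-2,0,0,0,0,0],
    [0.4,-4,0,0,0,0,0],
    [0.4,-6,0,0,0,0,0],
    [0.4,-7,0,0,0,0,0],
    [0.4,-8,0,0,0,0,0],
    [0.4,-9,0,0,0,0,0],
    [0.4,-9,0,0,0,0,0]
  ]
}}

```text
time: 9.45
tool_pos: [641.0, 76.4, 12.4]
eef_rot: [[0.168, 0.986, 0.002], [0.986, -0.168, 0.004], [0.005, 0.002, -1.0]]
force: [2.4, 8.0, 3.2]
grip_width: 26.3
finger_force: 4.3
```

Call:
{"fn": "step_arm", "kwargs": {
  "increments": [
    [0.4,-1,0,0,0,0,0],
    [0.4,-2,0,0,0,0,0],
    [0.4,-2,0,0,0,0,0]
  ]
}}

```text
time: 9.75
tool_pos: [641.0, 76.4, 12.5]
eef_rot: [[0.167, 0.986, 0.003], [0.986, -0.167, 0.007], [0.007, 0.002, -1.0]]
force: [3.1, 11.0, 3.9]
grip_width: 26.2
finger_force: 5.8
```

Call:
{"fn": "step_arm", "kwargs": {
  "increments": [
    [0.4,-1,0,0,0,0,0],
    [0.4,-1,0,0,0,0,0]
  ]
}}

```text
time: 9.95
tool_pos: [641.0, 76.3, 12.5]
eef_rot: [[0.167, 0.986, 0.003], [0.986, -0.167, 0.008], [0.008, 0.002, -1.0]]
force: [2.8, 12.8, 2.8]
grip_width: 26.0
finger_force: 6.5
```

Call:
{"fn": "step_arm", "kwargs": {
  "increments": [
    [0.4,-2,0,0,0,0,0],
    [0.4,-4,0,0,0,0,0],
    [0.4,-6,0,0,0,0,0],
    [0.4,-6,0,0,0,0,0]
  ]
}}

```text
time: 10.35
tool_pos: [641.2, 76.2, 12.6]
eef_rot: [[0.165, 0.986, 0.005], [0.986, -0.165, 0.014], [0.015, 0.003, -1.0]]
force: [4.7, 21.9, 1.1]
grip_width: 26.2
finger_force: 10.8
```

```bash
python3 - <<'E'
from fit import *
im=robot.get_image("top")
f=np.clip(im["frame"].astype(int)*2,0,255).astype(np.uint8)[120:190,220:330]
cv2.imwrite("pics/p4.png",cv2.resize(f,None,fx=7,fy=7,interpolation=2)[:,:,::-1])
E
```

```text
(no output)
```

View pics/p4.png

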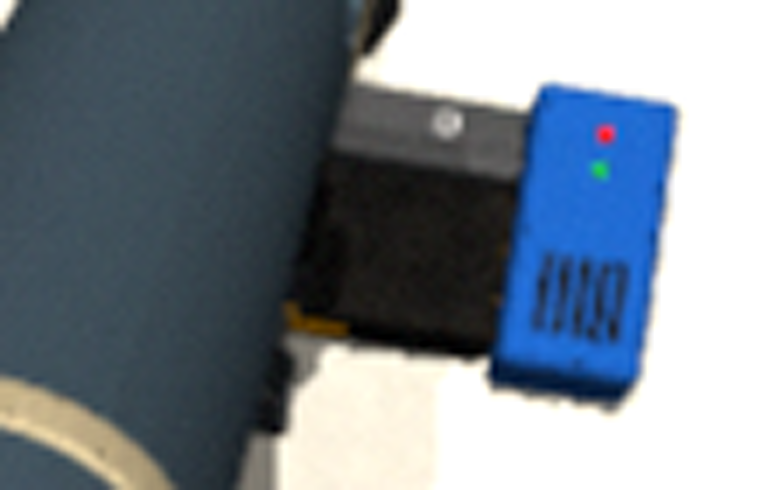

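The pack end is against the blue charger with no visible gap, and it stays rigidly blocked at 22 N. I back off, rise, and go round to press the long side against the fence.

Call:
{"fn": "step_arm", "kwargs": {
  "increments": [
    [0.4,10,0,0,0,0,0],
    [0.4,25,0,0,0,0,0],
    [0.4,40,0,0,0,0,0],
    [0.4,40,0,-35,0,0,0],
    [0.4,40,0,-70,0,0,0],
    [0.0,40,0,-100,0,0,-8],
    [-0.1,40,-20,-100,0,0,-16],
    [-0.1,40,-40,-100,0,0,-24],
    [-0.1,40,-60,-100,0,0,-32],
    [-0.1,40,-80,-100,0,0,-40]
  ]
}}

```text
time: 11.4
tool_pos: [565.1, 116.4, 111.2]
eef_rot: [[-0.507, 0.862, -0.001], [0.862, 0.507, -0.001], [-0.001, -0.002, -1.0]]
force: [0.8, 0.8, -0.9]
grip_width: 47.2
finger_force: 0.0
```

Call:
{"fn": "step_arm", "kwargs": {
  "increments": [
    [-0.1,0,0,0,0,0,-8],
    [-0.1,0,0,0,0,0,-16],
    [-0.1,0,0,0,0,0,-24],
    [-0.1,0,0,0,0,0,-32],
    [-0.1,0,0,0,0,0,-40],
    [-0.1,0,0,0,0,0,-50],
    [-0.1,0,0,0,0,0,-50]
  ]
}}

```text
time: 12.1
tool_pos: [565.9, 116.2, 111.1]
eef_rot: [[-0.985, 0.17, -0.001], [0.17, 0.985, -0.001], [0.001, -0.001, -1.0]]
force: [0.5, 1.1, 0.6]
grip_width: 48.1
finger_force: 0.0
```

```bash
cat > st.py <<'E'
from fit import *
s=robot.state();R=np.array(s["eef_rot"]);p=np.array(s["tool_pos"])
CH=np.array([653.95,-42.3,-.173])
print(np.round(rel([*p[:2],np.arctan2(R[1][1],R[0][1])],CH),1),p,s["time"],R.round(3).tolist())
import sys
if len(sys.argv)>2:
    t=place(np.array([[float(sys.argv[1]),float(sys.argv[2]),0]]),CH)[0]; print("tool shift",R.T@(t+[0,0,12]-p))
E
python3 st.py -98 52
```

```text
[-114.   141.    90.1] [565.94505975 116.1794327  111.10996288] 12.1 [[-0.985, 0.17, -0.001], [0.17, 0.985, -0.001], [0.001, -0.001, -1.0]]
tool shift [-15.88745784 -88.88748586  99.19278829]
```

Call:
{"fn": "step_arm", "kwargs": {
  "increments": [
    [-0.1,-5,-40,0,0,0,0],
    [-0.1,-10,-80,10,0,0,0],
    [-0.1,-10,-89,45,0,0,0],
    [-0.1,-10,-89,80,0,0,0],
    [-0.1,-10,-89,98,0,0,0],
    [-0.1,-10,-89,98,0,0,0],
    [-0.1,-16,-89,98,0,0,0],
    [-0.1,-22,-89,98,0,0,0],
    [-0.1,-28,-89,98,0,0,0],
    [-0.1,-32,-89,98,0,0,0]
  ]
}}

```text
time: 13.1
tool_pos: [584.3, 23.8, 14.6]
eef_rot: [[-0.985, 0.171, 0.003], [0.171, 0.985, 0.0], [-0.002, 0.001, -1.0]]
force: [-1.2, 0.2, 0.2]
grip_width: 47.8
finger_force: 0.0
```

Call:
{"fn": "step_arm", "kwargs": {
  "increments": [
    [-0.1,-3,0,0,0,0,0],
    [-0.1,-6,0,0,0,0,0],
    [-0.1,-9,0,0,0,0,0],
    [-0.1,-11,0,0,0,0,0],
    [-0.1,-13,0,0,0,0,0],
    [-0.1,-13,0,0,0,0,0]
  ]
}}

```text
time: 13.7
tool_pos: [593.4, 22.0, 12.9]
eef_rot: [[-0.985, 0.17, -0.004], [0.17, 0.985, 0.0], [0.004, -0.0, -1.0]]
force: [-3.8, 0.4, 2.2]
grip_width: 47.6
finger_force: 2.3
```

Call:
{"fn": "step_arm", "kwargs": {
  "increments": [
    [-0.1,-2,0,0,0,0,0],
    [-0.1,-4,0,0,0,0,0],
    [-0.1,-6,0,0,0,0,0],
    [-0.1,-6,0,0,0,0,0]
  ]
}}

```text
time: 14.1
tool_pos: [595.5, 21.7, 12.6]
eef_rot: [[-0.985, 0.17, -0.013], [0.17, 0.985, 0.002], [0.013, -0.001, -1.0]]
force: [-13.2, 2.7, 10.3]
grip_width: 47.5
finger_force: 6.5
```

Call:
{"fn": "step_arm", "kwargs": {
  "increments": [
    [-0.1,-3,0,0,0,0,0],
    [-0.1,-5,0,0,0,0,0],
    [-0.1,-5,0,0,0,0,0]
  ]
}}

```text
time: 14.4
tool_pos: [595.6, 21.8, 12.0]
eef_rot: [[-0.985, 0.171, -0.023], [0.171, 0.985, 0.003], [0.023, -0.001, -1.0]]
force: [-21.8, 4.9, 16.7]
grip_width: 47.6
finger_force: 11.0
```

The long side is hard against the fence. I back off and press the end once more in case it shifted.

Call:
{"fn": "step_arm", "kwargs": {
  "increments": [
    [-0.1,8,0,0,0,0,0],
    [-0.1,20,0,0,0,0,0],
    [-0.1,40,0,0,0,0,0],
    [-0.1,40,0,-30,0,0,0],
    [-0.1,40,0,-65,0,0,0],
    [0.2,40,25,-100,0,0,8],
    [0.4,40,50,-100,0,0,16],
    [0.4,30,75,-100,0,0,24],
    [0.4,10,90,-100,0,0,32],
    [0.4,-10,100,-100,0,0,40]
  ]
}}

```text
time: 15.4
tool_pos: [634.5, 118.9, 114.2]
eef_rot: [[-0.643, 0.766, 0.003], [0.766, 0.643, 0.001], [-0.001, 0.003, -1.0]]
force: [0.5, 0.1, 0.2]
grip_width: 27.2
finger_force: 0.0
```

Call:
{"fn": "step_arm", "kwargs": {
  "increments": [
    [0.4,0,0,0,0,0,8],
    [0.4,0,0,0,0,0,16],
    [0.4,0,0,0,0,0,24],
    [0.4,0,0,0,0,0,32],
    [0.4,0,0,0,0,0,40],
    [0.4,0,0,0,0,0,50],
    [0.4,0,0,0,0,0,50]
  ]
}}

```text
time: 16.1
tool_pos: [633.7, 116.7, 113.7]
eef_rot: [[0.171, 0.985, 0.002], [0.985, -0.171, -0.001], [-0.0, 0.002, -1.0]]
force: [0.1, 0.6, 0.3]
grip_width: 26.2
finger_force: 0.0
```

```bash
python3 st.py -33 142
```

```text
[-4.730e+01  1.531e+02  1.000e-01] [633.74897658 116.69500387 113.70026283] 16.1 [[0.171, 0.985, 0.002], [0.985, -0.171, -0.001], [-0.0, 0.002, -1.0]]
tool shift [-11.12611651  14.04990317 101.73269658]
```

Call:
{"fn": "step_arm", "kwargs": {
  "increments": [
    [0.4,-8,14,30,0,0,0],
    [0.4,-8,14,65,0,0,0],
    [0.4,-8,14,101,0,0,0],
    [0.4,-8,14,101,0,0,0],
    [0.4,-14,14,101,0,0,0],
    [0.4,-20,14,101,0,0,0],
    [0.4,-26,14,101,0,0,0],
    [0.4,-32,14,101,0,0,0],
    [0.4,-36,14,101,0,0,0]
  ]
}}

```text
time: 17.0
tool_pos: [641.2, 77.8, 13.6]
eef_rot: [[0.171, 0.985, 0.002], [0.985, -0.171, 0.0], [0.0, 0.002, -1.0]]
force: [0.5, -0.4, -0.2]
grip_width: 25.9
finger_force: 0.0
```

Call:
{"fn": "step_arm", "kwargs": {
  "increments": [
    [0.4,-3,0,0,0,0,0],
    [0.4,-6,0,0,0,0,0],
    [0.4,-9,0,0,0,0,0],
    [0.4,-12,0,0,0,0,0],
    [0.4,-12,0,0,0,0,0]
  ]
}}

```text
time: 17.5
tool_pos: [640.5, 76.2, 13.4]
eef_rot: [[0.166, 0.986, 0.003], [0.986, -0.166, 0.011], [0.012, 0.001, -1.0]]
force: [1.7, 14.3, 3.2]
grip_width: 26.1
finger_force: 7.0
```

It stops at the same place (y = 76.2), so the end is still home. I retreat, rise and check.

Call:
{"fn": "step_arm", "kwargs": {
  "increments": [
    [0.4,-4,0,0,0,0,0],
    [0.4,-4,0,0,0,0,0],
    [0.4,10,0,0,0,0,0],
    [0.4,30,0,0,0,0,0],
    [0.4,50,0,0,0,0,0],
    [0.4,60,0,-40,0,0,0],
    [0.4,90,0,-80,0,0,0],
    [0.4,140,0,-120,0,0,0],
    [0.4,190,0,-150,0,0,0],
    [0.4,220,0,-150,0,0,0]
  ]
}}

```text
time: 18.5
tool_pos: [678.0, 283.2, 166.3]
eef_rot: [[0.173, 0.985, 0.005], [0.985, -0.173, 0.0], [0.001, 0.005, -1.0]]
force: [1.0, 0.6, 0.8]
grip_width: 26.0
finger_force: 0.0
```

```bash
python3 look.py 633 12 80 p5.png; python3 - <<'E'
from h import *
im=robot.get_image("scene")
a=cv2.imread("pics/p5.png")[:300]
f=np.clip(im["frame"].astype(int)*1.6,0,255).astype(np.uint8)[150:210,230:374]
b=cv2.resize(f,None,fx=5,fy=5,interpolation=2)[:,:,::-1]
cv2.imwrite("pics/p6.png",np.vstack([a,b[:300,:720]]))
E
```

```text
battery_pack conf 0.96 d 1.0327982728915144 n 951
pack [636.25  13.32   1.4 ] 0.05242778499412383 rel [-27.   51.7  90.2]
tcp rel [-34.9 338.6   0.7] [677.81706396 297.24540371 166.26225236] 18.55 [2.0300921  9.09017473 0.78142662]
```

View pics/p6.png

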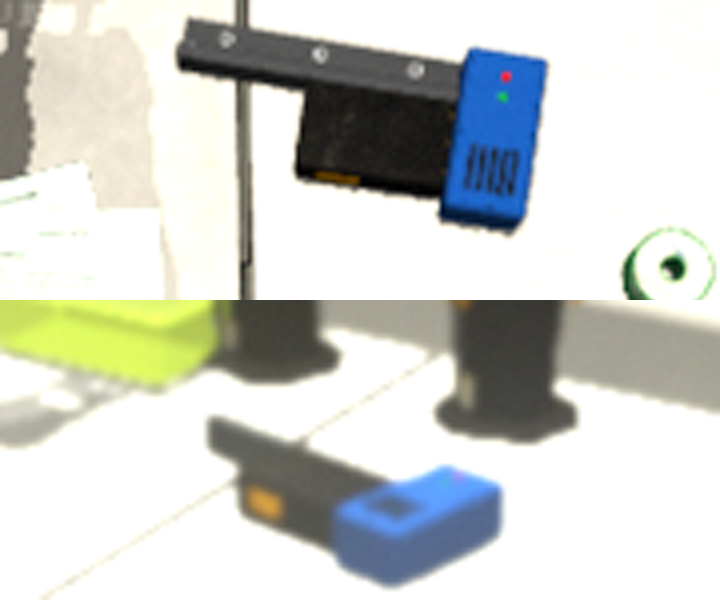

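The pack lies in the corner, with the fence line and charger adjacent. To tell a true home from a few mm of gap, I'll measure the blue block precisely by colour.

```bash
cat > gap.py <<'E'
from fit import *
im=robot.get_image("top"); SH["blk"]=[box(-74,38,-55,0,42)]
f=im["frame"].astype(float)
blue=((f[:,:,2]>1.5*f[:,:,0])&(f[:,:,2]>40)); blue[:,:275]=0; blue[:130]=0; blue[180:]=0; blue[:,320:]=0
blue=cv2.morphologyEx(blue.astype(np.uint8),cv2.MORPH_CLOSE,np.ones((7,7))).astype(float)
b=fit([(im,blue)],"blk",[654,-42,-.173]); print("blk",b[0].round(3),b[1],blue.sum())
mk=mask(im,"battery_pack",[633,12,20])
p=fit([(im,mk)],"battery_pack",[634,12,1.4]); print("pack",p[0].round(3),p[1],"rel blk",np.round(rel(p[0],b[0]),2))
# left/near edges: brightness profile across left end (z=35 top edge) along charger y at x'=-40,-30,-20 and tip
for x in (-45,-35,-25):
    ys=np.arange(80,125,1.); P=place(np.array([[x,y,35] for y in ys],float),b[0]); q=proj(im,P).astype(np.float32)
    v=cv2.remap(im["frame"].sum(2).astype(np.float32),q[:,0].reshape(1,-1),q[:,1].reshape(1,-1),cv2.INTER_LINEAR)[0]
    h=(v[:5].mean()+v[-5:].mean())/2; i=np.argmax(v>h); print("left end y'",x,ys[i-1]+(h-v[i-1])/(v[i]-v[i-1]))
for x in (-45,-35,-25):
    ys=np.arange(-12,14,2.); P=place(np.array([[x,y,35] for y in ys],float),b[0]); q=proj(im,P).astype(np.float32)
    v=cv2.remap(im["frame"].astype(np.float32),q[:,0].reshape(1,-1),q[:,1].reshape(1,-1),cv2.INTER_LINEAR)[0]; print(x,v.astype(int).tolist())
F=np.clip(im["frame"].astype(int)*2.5,0,255).astype(np.uint8)[135:180,245:325]
o=cv2.resize(F,None,fx=9,fy=9,interpolation=cv2.INTER_CUBIC)
for bb,pp in ((SH["blk"][0],b[0]),(place(box(-50,50,-30,30,35),[-30,50,np.pi/2]),b[0])):
    q=(proj(im,place(bb,pp))-[245,135]+.5)*9
    for u in range(8):
        for w in (1,2,4):
            if not u&w: cv2.line(o,tuple(np.int32(q[u])),tuple(np.int32(q[u|w])),(255,0,0),1)
cv2.imwrite("pics/gap.png",o[:,:,::-1])
E
python3 gap.py
```

```text
blk [ 6.58706e+02 -4.17570e+01 -2.05000e-01] 0.18976112390389133 843.0
battery_pack conf 0.97 d 1.098452768323243 n 897
pack [636.812  11.062   1.354] 0.09829278422628807 rel blk [-32.17  47.27  89.32]
left end y' -45 99.08887694776058
left end y' -35 100.16700501739979
left end y' -25 99.90339082479477
-45 [[14, 41, 80], [16, 49, 97], [16, 51, 102], [15, 50, 99], [13, 44, 88], [9, 29, 59], [9, 17, 30], [10, 11, 12], [12, 11, 10], [12, 11, 10], [12, 11, 11], [13, 11, 11], [12, 11, 10]]
-35 [[16, 45, 87], [15, 51, 101], [15, 51, 101], [14, 48, 95], [12, 41, 81], [11, 31, 59], [17, 22, 32], [19, 17, 16], [16, 14, 10], [12, 12, 10], [12, 11, 10], [12, 11, 10], [12, 11, 10]]
-25 [[16, 52, 102], [16, 52, 101], [15, 50, 97], [14, 45, 88], [13, 41, 80], [9, 30, 60], [8, 19, 36], [11, 11, 14], [12, 11, 11], [12, 11, 10], [11, 11, 9], [10, 10, 9], [10, 10, 9]]
```

View pics/gap.png

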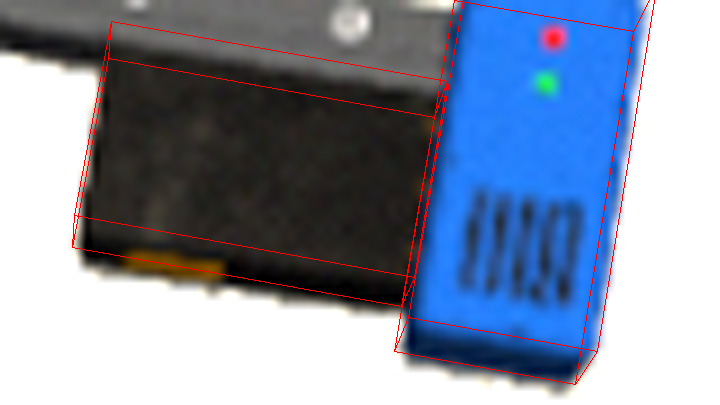

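Against the blue block, the pack's free end measures 99–100 mm from the contact face, i.e. home within about 1 mm. Both stops were rigid at about 22 N, and the hand is clear.

```bash
python3 -c "
from rig import robot
s=robot.state();print(s['time'],s['tool_pos'],s['force']);print(robot.close_job())"
```

```text
18.75 [675.82358864 282.55054823 161.74240922] [ 0.28445163 -0.00512646 -0.3773306 ]
the job is handed in; nothing more can be done
None
```

The job is handed in at 18.75 s: the battery pack was pushed flat against the steel fence and home against the brass contacts (to about 1 mm by the camera), the bystanders were not touched, and the hand is clear.

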